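# Hold a still's support foot into the corner of the assembly board

### The arm

A 6-joint arm with a two-finger parallel gripper is mounted at the origin on the work surface. World frame = base frame: x ahead of the robot, y to its left, z up, the work surface at z = 0. Lengths are in m, angles in rad, forces in N, time in s.
With the tool pointing down it reaches from about 0.25 to 0.725 m from the base axis. Payload 4 kg.
Tool frame: the origin (TCP) lies at the very end of the fingers, on their centre line; the grasp point (between the pads) lies 19 mm behind it; x points along the fingers, y is the direction in which the jaws open and shut, and the axes are right-handed (so a half turn about x gives the same grasp; the last joint's range is limited). The gripper opens to 85 mm and grips with 20 to 120 N. Pads are 22 mm wide; open, the fingers measure 114 mm over their backs; the gripper's body (76 mm by 85 mm) begins 54 mm behind the grasp point. The pads swing forward as they close: fully open they stand 13 mm farther back than shut.
Start: joints at [-1.336, 0.241, 0.005, 1.335, 0, 1.571], TCP at [0.116, -0.486, 0.231] pointing down, gripper open.
Joint ranges: [-2.72, 2.72], [-1.05, 1.87], [-1.09, 1.28], [-1.99, 2.15], [-1.42, 1.44], [-3.14, 3.14]. Speed limits (rad/s): [2.79, 2.79, 3.14, 3.14, 3.14, 3.14].

### API

Orientations are given as a unit quaternion [x, y, z, w].
In Python, from workcell import get_obs, camera, job_done gives the robot as it stands. The module is installed in compiled form; this text tells all that it offers.
- The arm moves only by the tool arm_command, never from a script. Its argument "motion" is a list of rows, each an object of numbers: "x", "y", "z": the shift along the tool's x, y, z in m; "roll": the turn about the tool's x in rad; "fingers": the opening, from 0 (shut) to 1 (fully open). A call has 1 to 20 rows; each row shifts and turns the pose as measured when the row begins, along the tool's axes as they then stand; what a row does not reach is not made up. A row lasts 1/12 s, in which the tool goes at most 41.7 mm and 7.16 degrees, less where a joint would pass 70% of its speed; a pose out of reach is approached as far as the arm can. A call is refused whole if a number of a shift passes 0.0417 or a number of a turn 0.125, either way. A call with a gripper value outside its range is refused whole. The fingers move at their own pace and stop on an object; the grip force is fixed at half the most. Time passes only in rows, so rows that do not move let the fingers close. It gives the time, the measured TCP pose, the force and the opening at its end, in the units of the state.
- get_obs(): the state, without advancing time (a new reading comes with each control period).
- camera(name): name is "side" or "top" or "wrist"; returns a dict with "frame" (400x640x3 uint8, red, green, blue), "intrinsics" (3x3 intrinsics, pixels), "k1" (the pictures are not rectified: a ray, as slopes to the right and down, at radius r is drawn at 1 + k1 r^2 times it, then the intrinsics apply), "rvec" (rotation vector, rad) and "tvec" (3), from world to camera coordinates, as OpenCV has them. Camera axes: x right, y down, z forward; pixel columns grow to the right and rows downward; lengths in m; the calibration is good to about 2 mm. A picture is of the moment at which its call begins. There is no depth.
- job_done(): hands the job in, once; it reports no verdict.
The state is a dict: "clock": time; "joint_pos": joint angles; "joint_vel": joint speeds; "tau": joint torques, N m; "eef_pos": TCP position; "tool_rot": TCP orientation; "ft_force": force on the tool from outside, world axes, zero at the start; "ft_torque": the same for the moment, N m; "grip_width": finger opening in m.
Only numpy, scipy, OpenCV 4.12 (cv2) and the standard library are available. Lean on these libraries where they do the work, as an engineer would, in place of code of your own. Each camera call takes 0.05 s, during which the arm holds its last target.

### The job

Stand the white wedge-shaped support foot upright on the plywood assembly board, flat back facing the upright rail but still a little clear of it, and let go. Then push it, at the middle of the rail, diagonally back and down into the corner, back flush on the rail and base flat on the board, and finish while still holding it there with a firm push (about 15 N, no ramming). Leave the bottle, measuring cylinder, screwdriver and tray where they are.

Things in the scene. Friction and masses are not known exactly. Their poses are not given: they have to be found in the camera images.
- foot_center (a point): Loose white wedge-shaped support foot, 0.25 kg, upright on the bench: 60 deep (x), 50 wide (y), 78 high (z). Point: middle of that outline, 39 above the underside. Solid; flat upright back at x=+30; 12 high toe at x=-30; top 16 deep; flat sloping face from (x=-26, 12 above underside) up to (x=+14, 78 above). Best gripped across the 50 wide sides at x=+8, 45 above the underside.
- foot_back (a point): Point of the foot: middle of the lower edge of its flat back, at the underside (30 along the foot's +x from its middle, 39 below foot_center). Same axes.
- foot: The whole support foot; origin at the centre of its underside, same axes. Smooth paint: friction on board and rail about 0.35. While it is free of the rail it slides if pushed low on its sloping face (about 28 above the underside); pushed at half height or above it may tip over its back edge, and pressed down too hard it jams.
- seat (a point): Point of the fixed assembly board: corner where the front face of the upright rail meets the board's top, half-way along the rail, 25 above the bench. x points level and square into the rail, y along the rail, z up. foot_back belongs at this point, with the foot's x along this x.
- board: Fixed plywood board, 210 (x) by 200 (y), 15 thick, on 10 high battens, so its top is 25 above the bench; origin at the centre of its underside, axes as for seat. 155 of the board lie in front of the rail's face (towards -x).
- rail: Fixed aluminium rail standing on the board: 140 long (along y), 12 thick, 40 high above the board. Origin at the height of the board's top, 50 in front (-x) of its front face, half-way along; axes as for seat. Rigid. The foot is higher than the rail.
- reagent: Loose amber bottle, 64 across, 150 high, bystander; origin at the centre of its underside.
- cylinder: Loose measuring cylinder, foot 72 across, tube 38 across, 186 high, bystander; origin at the centre of its underside.
- driver: Loose screwdriver lying on the bench, 190 long, bystander; origin at the middle, axis x along it.
- tray: Loose shallow steel tray of screws, 90 by 120 by 25 high, bystander; origin at the centre of its underside.
There are look-alikes about, which are no part of the job. Of the things that look like the foot, the middle-sized one is meant.

How it is judged:
By the outcome, as a careful person would: the job done as asked, in the order asked, and still so for the second after the job is handed in, while the arm keeps its last pose, push and grip.
It also fails if it takes over 58 s, if anything falls off the work surface, if the arm or the gripper's body presses on something with over 40 N, if the wrist force passes 120 N, or if a joint passes its speed limit or range.

## Working session

There is one attempt and no reset: what is moved stays moved. The work goes in short steps, Python scripts to look and compute and a tool call to move; the robot and the scene stay as the last step left them, time stands still between calls to the robot, and variables do not carry over. Pictures are saved under pics/ and viewed, and the job is handed in when it is done.

Besides the shell and the picture viewer there is one more tool, called after ">>>" by a JSON object that holds its "method" and its "body". arm_command: Moves the arm, as the interface text tells. Its arguments: {"type":"object","properties":{"motion":{"type":"array","items":{"type":"object","properties":{"x":{"type":"number"},"y":{"type":"number"},"z":{"type":"number"},"roll":{"type":"number"},"fingers":{"type":"number"}}}}},"required":["motion"]}

```bash
mkdir -p pics; cat > h.py <<'E'
import numpy as np, cv2
from workcell import get_obs, camera, job_done
def grab(n,tag):
    c=camera(n); cv2.imwrite(f'pics/{tag}.png',cv2.cvtColor(c['frame'],cv2.COLOR_RGB2BGR))
    np.savez(f'pics/{tag}.npz',**{k:np.array(c[k],float) if k!='frame' else c[k] for k in ('frame','intrinsics','k1','rvec','tvec')}); return c
def load(tag): return dict(np.load(f'pics/{tag}.npz'))
def cam(c):
    R=cv2.Rodrigues(np.array(c['rvec'],float).reshape(3))[0]; return R,np.array(c['tvec'],float).reshape(3)
def D(c): return np.array([float(c['k1']),0,0,0])
def ray(c,uv):
    R,t=cam(c); K=np.array(c['intrinsics'],float)
    p=cv2.undistortPoints(np.array(uv,float).reshape(-1,1,2),K,D(c)).reshape(-1,2)
    d=np.c_[p,np.ones(len(p))]@R; return -R.T@t,d
def onz(c,uv,z):
    o,d=ray(c,uv); z=np.broadcast_to(z,(len(d),)); return o+d*((z-o[2])/d[:,2])[:,None]
def proj(c,P):
    return cv2.projectPoints(np.array(P,float).reshape(-1,1,3),np.array(c['rvec'],float),np.array(c['tvec'],float),np.array(c['intrinsics'],float),D(c))[0].reshape(-1,2)
E
python3 - <<'E'
from h import *
for n in('side','top','wrist'):
    c=grab(n,n+'0'); R,t=cam(c); print(n,-R.T@t,R[2],c['k1'],c['intrinsics'][0][0])
o=get_obs(); print({k:np.round(v,3).tolist() for k,v in o.items()})
E
```

```text
side [ 0.21309639 -1.25977951  0.93695955] [ 0.23798981  0.79424253 -0.55905246] 0.018139933033704692 470.12722797540494
top [ 3.23874185e-01 -7.18563193e-04  1.59512361e+00] [ 1.64462652e-01 -3.92890172e-04 -9.86383233e-01] -0.08883040708197053 460.72591798922156
wrist [ 0.1834528  -0.4700998   0.37302467] [-0.26088757 -0.06029788 -0.96348422] -0.032555801656150116 307.9327199657775
{'clock': 0.15, 'joint_pos': [-1.336, 0.241, 0.004, 1.335, 0.0, 1.571], 'joint_vel': [-0.001, -0.002, 0.003, -0.001, 0.002, -0.001], 'tau': [-0.0, -37.263, 25.264, 0.012, 0.0, -0.0], 'eef_pos': [0.116, -0.486, 0.231], 'tool_rot': [-0.702, -0.083, 0.702, -0.082], 'ft_force': [0.004, 0.679, -0.288], 'ft_torque': [0.014, -0.029, -0.006], 'grip_width': 0.086}
```

View pics/top0.png

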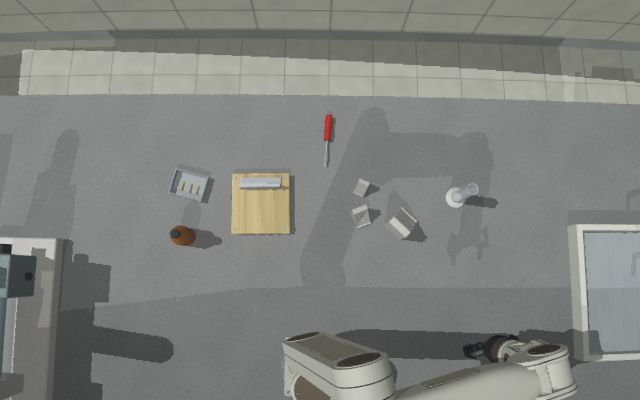

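View pics/side0.png

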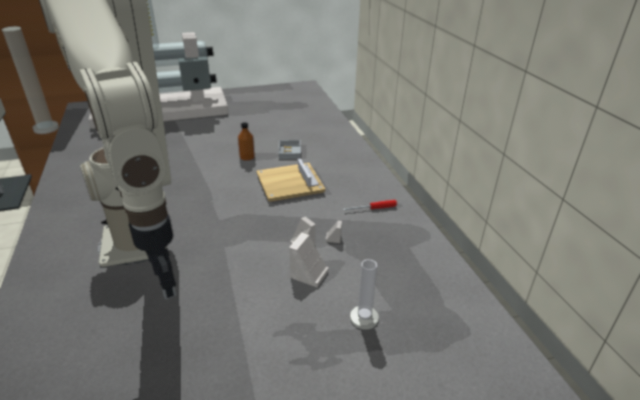

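View pics/wrist0.png

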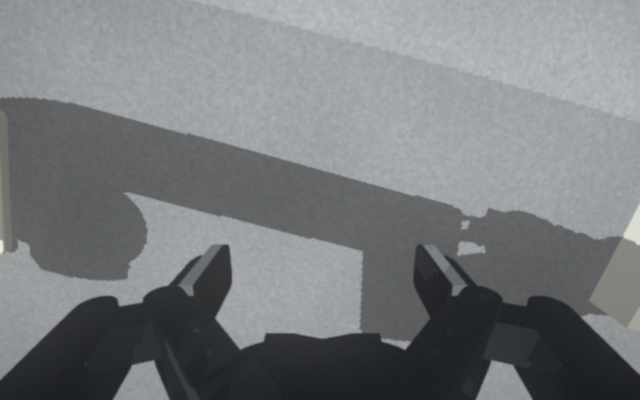

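```bash
python3 - <<'E'
from h import *
a=cv2.imread('pics/top0.png'); b=cv2.imread('pics/side0.png')
cv2.imwrite('pics/c1.png',cv2.resize(a[170:250,335:435],None,fx=7.5,fy=7.5,interpolation=cv2.INTER_CUBIC))
cv2.imwrite('pics/c2.png',cv2.resize(b[205:295,270:370],None,fx=6.6,fy=6.6,interpolation=cv2.INTER_CUBIC))
cv2.imwrite('pics/c3.png',cv2.resize(a[165:245,220:300],None,fx=7.5,fy=7.5,interpolation=cv2.INTER_CUBIC))
c=load('top0')
print(onz(c,[[362,187],[361,216],[403,222],[328,140],[456,198],[182,236],[190,185],[261,204]],0.0).round(3))
E
```

```text
[[ 0.61  -0.162  0.   ]
 [ 0.507 -0.158  0.   ]
 [ 0.488 -0.305  0.   ]
 [ 0.779 -0.041  0.   ]
 [ 0.575 -0.495  0.   ]
 [ 0.428  0.464  0.   ]
 [ 0.609  0.446  0.   ]
 [ 0.545  0.191  0.   ]]
```

View pics/c1.png

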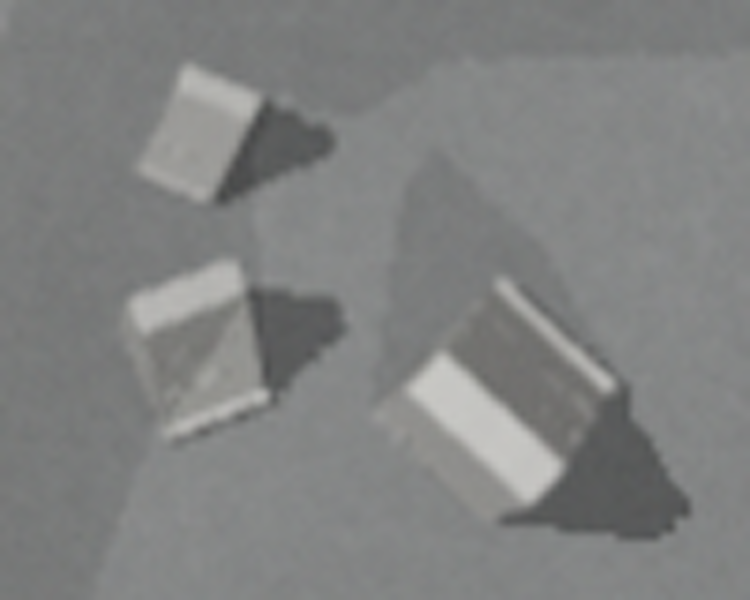

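View pics/c2.png

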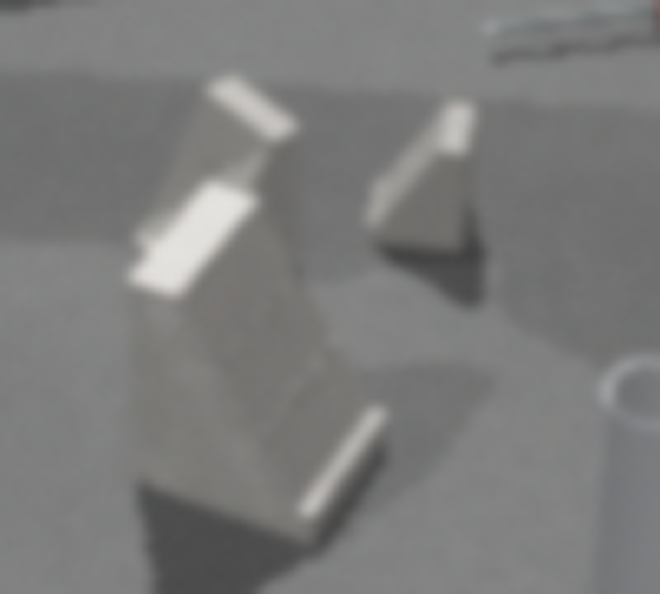

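View pics/c3.png

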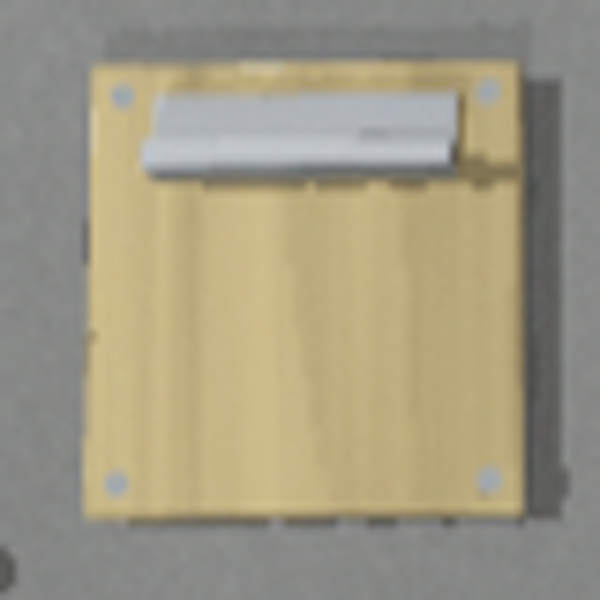

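The crop shows three wedges in the top view: small at (362,187), middle at (361,217), large at (403,222). I choose the middle one at about (0.51,-0.16). Next I fit its pose and the board's pose.

```bash
python3 - <<'E'
from h import *
from scipy.spatial.transform import Rotation as Ro
from scipy.optimize import least_squares as ls
o=get_obs(); print(Ro.from_quat(o['tool_rot']).as_matrix().round(3))
c=load('top0')
cr=lambda p,x0,y0,s:np.array([(x0+(p[0]+.5)/s-.5),(y0+(p[1]+.5)/s-.5)])
# wedge pts: top back L, top back R, top front R, top front L, toe top L, toe top R
px=np.array([cr(p,335,170,7.5) for p in[(130,300),(238,258),(248,292),(142,335),(165,430),(265,390)]])
M=np.array([(.030,.025,.078),(.030,-.025,.078),(.014,-.025,.078),(.014,.025,.078),(-.030,.025,.012),(-.030,-.025,.012)])
def f(q,M=M,z=0): 
    P=M.copy(); C,S=np.cos(q[2]),np.sin(q[2]); P[:,:2]=M[:,:2]@np.array([[C,S],[-S,C]])+q[:2]; P[:,2]+=z; return P
r=ls(lambda q:(proj(c,f(q))-px).ravel(),[.5,-.16,0]); print(r.x,np.degrees(r.x[2]),r.fun.round(1))
# board top corners rel seat
px2=np.array([cr(p,220,165,7.5) for p in[(92,65),(520,63),(525,517),(85,517)]])
B=np.array([(.055,.1,.025),(.055,-.1,.025),(-.155,-.1,.025),(-.155,.1,.025)])
r=ls(lambda q:(proj(c,f(q,B))-px2).ravel(),[.6,.19,0]); print(r.x,np.degrees(r.x[2]),r.fun.round(1))
px3=np.array([cr(p,220,165,7.5) for p in[(160,93),(460,93),(455,138),(145,142)]])
Rl=np.array([(.012,.07,.065),(.012,-.07,.065),(0,-.07,.065),(0,.07,.065)])
print((proj(c,f(r.x,Rl))-px3).round(1)); print(((proj(c,f(r.x,Rl))+.5-[220,165])*7.5).round())
E
```

```text
[[-0.     0.233 -0.973]
 [ 0.002 -0.973 -0.233]
 [-1.    -0.002 -0.   ]]
[ 0.50223744 -0.15455336  0.38648308] 22.14384941493913 [-0.1 -0.4 -0.6 -0.2 -0.1 -0.3  0.1 -0.6  0.3  0.8  0.3  0.8]
[0.59454618 0.19241763 0.02390978] 1.369929461923012 [ 0.1  0.2  0.3 -0.1 -0.3 -0.3 -0.1  0.2]
[[-2.5  6.4]
 [-1.2  6. ]
 [-0.5  3.5]
 [-0.6  3.4]]
[[142. 142.]
 [451. 138.]
 [451. 165.]
 [141. 168.]]
```

>>> {"method": "arm_command", "body": {"motion": [{"y":-0.018,"z":-0.0355},{"y":-0.018,"z":-0.0355},{"y":-0.018,"z":-0.0355},{"y":-0.018,"z":-0.0355},{"y":-0.018,"z":-0.0355},{"y":-0.018,"z":-0.0355},{"y":-0.018,"z":-0.0355},{"y":-0.018,"z":-0.0355},{"y":-0.018,"z":-0.0355},{"y":-0.018,"z":-0.0355},{"y":-0.018,"z":-0.0355},{"y":-0.018,"z":-0.0355},{"y":-0.018,"z":-0.0355},{"roll":-0.075},{"roll":-0.075}]}}

```text
schema error: expected keys x, y, z, roll, fingers
```

```bash
cat >> h.py <<'E'
from scipy.spatial.transform import Rotation as Ro
def togo(x,y,z,yaw=None):
    """world target (tool z = -(cos yaw, sin yaw)) -> tool-axis shift & roll"""
    o=get_obs(); R=Ro.from_quat(o['tool_rot']).as_matrix(); d=R.T@(np.array([x,y,z])-o['eef_pos'])
    cy=np.arctan2(-R[1,2],-R[0,2])
    print('tcp',np.round(o['eef_pos'],4),'yaw',round(cy,4),'F',np.round(o['ft_force'],1),'w',o['grip_width'],'t',o['clock'])
    print('shift',d.round(4),'roll',None if yaw is None else round(-(yaw-cy),4)); return R
E
python3 - <<'E'
from h import *
c=grab('wrist','w1'); print(togo(.510,-.1515,.23,.386).round(3))
E
```

```text
tcp [ 0.1162 -0.4859  0.2307] yaw 0.2348 F [-0.   0.4 -0.1] w 0.08554286646009109 t 0.2
shift [ 0.001  -0.2336 -0.4608] roll -0.1512
[[-0.     0.233 -0.973]
 [ 0.001 -0.973 -0.233]
 [-1.    -0.001 -0.   ]]
```

View pics/w1.png

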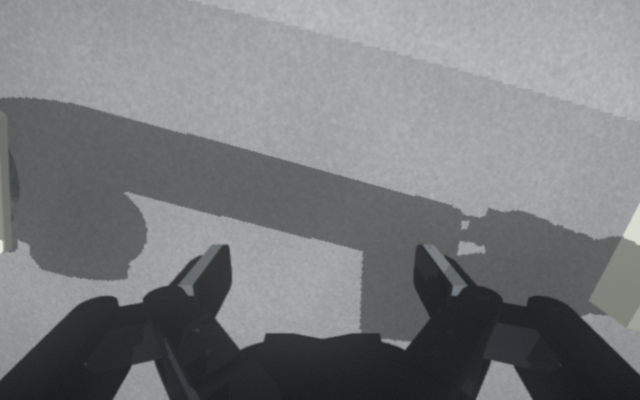

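The move was refused because every key must be given. The wrist view is unchanged, so I resend it with all keys.

>>> {"method": "arm_command", "body": {"motion": [{"x":0,"y":-0.018,"z":-0.0355,"roll":0,"fingers":1},{"x":0,"y":-0.018,"z":-0.0355,"roll":0,"fingers":1},{"x":0,"y":-0.018,"z":-0.0355,"roll":0,"fingers":1},{"x":0,"y":-0.018,"z":-0.0355,"roll":0,"fingers":1},{"x":0,"y":-0.018,"z":-0.0355,"roll":0,"fingers":1},{"x":0,"y":-0.018,"z":-0.0355,"roll":0,"fingers":1},{"x":0,"y":-0.018,"z":-0.0355,"roll":0,"fingers":1},{"x":0,"y":-0.018,"z":-0.0355,"roll":0,"fingers":1},{"x":0,"y":-0.018,"z":-0.0355,"roll":0,"fingers":1},{"x":0,"y":-0.018,"z":-0.0355,"roll":0,"fingers":1},{"x":0,"y":-0.018,"z":-0.0355,"roll":0,"fingers":1},{"x":0,"y":-0.018,"z":-0.0355,"roll":0,"fingers":1},{"x":0,"y":-0.018,"z":-0.0355,"roll":0,"fingers":1},{"x":0,"y":0,"z":0,"roll":-0.075,"fingers":1},{"x":0,"y":0,"z":0,"roll":-0.075,"fingers":1}]}}

```text
clock: 1.45
eef_pos: [0.5286, -0.1378, 0.2258]
tool_rot: [-0.694, -0.135, 0.695, -0.133]
ft_force: [-0.7, -0.2, 0.5]
grip_width: 0.0856
```

```bash
python3 - <<'E'
from h import *
c=grab('wrist','w2'); print(togo(.510,-.1515,.23,.386).round(3))
E
```

```text
tcp [ 0.5286 -0.1377  0.2256] yaw 0.3835 F [ 1.1 -0.3 -0.2] w 0.08551406504336252 t 1.5
shift [-0.0044  0.0058  0.0225] roll -0.0025
[[-0.001  0.374 -0.927]
 [ 0.002 -0.927 -0.374]
 [-1.    -0.003  0.   ]]
```

View pics/w2.png

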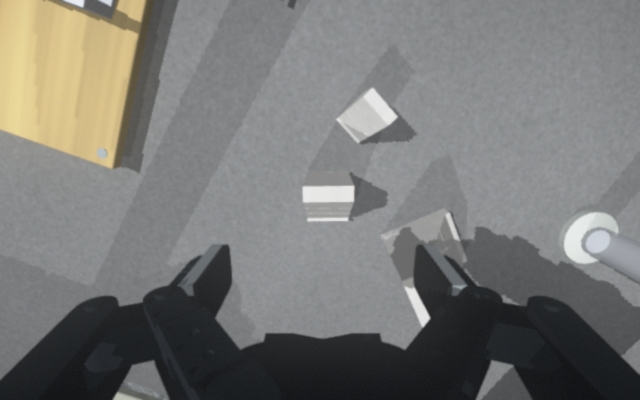

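```bash
python3 - <<'E'
from h import *
a=cv2.imread('pics/w2.png')
cv2.imwrite('pics/c4.png',cv2.resize(a[160:290,280:480],None,fx=4,fy=4,interpolation=cv2.INTER_CUBIC))
E
```

```text
(no output)
```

View pics/c4.png

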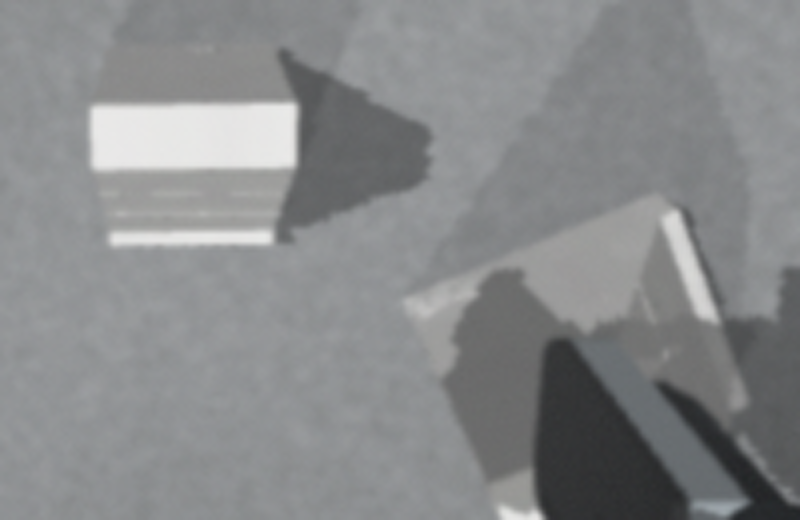

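```bash
python3 - <<'E'
from h import *
from scipy.optimize import least_squares as ls
def f(q,M): 
    P=M.copy(); C,S=np.cos(q[2]),np.sin(q[2]); P[:,:2]=M[:,:2]@np.array([[C,S],[-S,C]])+q[:2]; return P
M=np.array([(.030,.025,.078),(.030,-.025,.078),(.014,-.025,.078),(.014,.025,.078),(-.030,.025,.012),(-.030,-.025,.012)])
px=(np.array([(91,104),(297,103),(297,168),(92,169),(109,245),(274,244)])+.5)/4-.5+[280,160]
c=load('w2')
r=ls(lambda q:(proj(c,f(q,M))-px).ravel(),[.5,-.16,.38]); q=r.x; print(q,np.degrees(q[2]),r.fun.round(1))
g=f(q,np.array([[.008,0,.0]])) ; print('grasp',g)
# nearest large wedge corner on the table
print(onz(c,(np.array([(403,300),(500,515),(660,195)])+.5)/4-.5+[280,160],[0.0,0,0]).round(3))
R=togo(*g[0][:2],.12,q[2])
E
```

```text
[ 0.50190544 -0.15498133  0.3891287 ] 22.29543245924885 [ 0.   0.3  0.1  0.2 -0.2 -0.2  0.2 -0.1  0.2 -0.1 -0.3 -0.2]
grasp [[ 0.50930736 -0.15194627  0.        ]]
[[ 0.478 -0.239  0.   ]
 [ 0.418 -0.303  0.   ]
 [ 0.54  -0.299  0.   ]]
tcp [ 0.5286 -0.1377  0.2256] yaw 0.3835 F [ 1.1 -0.3 -0.2] w 0.08551406504336252 t 1.5
shift [0.1056 0.0063 0.0232] roll -0.0056
```

>>> {"method": "arm_command", "body": {"motion": [{"x":0.02,"y":0.003,"z":0.012,"roll":-0.003,"fingers":1},{"x":0.02,"y":0.003,"z":0.011,"roll":-0.003,"fingers":1},{"x":0.02,"y":0,"z":0,"roll":0,"fingers":1},{"x":0.02,"y":0,"z":0,"roll":0,"fingers":1},{"x":0.01,"y":0,"z":0,"roll":0,"fingers":1},{"x":0,"y":0,"z":0,"roll":0,"fingers":1},{"x":0,"y":0,"z":0,"roll":0,"fingers":1}]}}

```text
clock: 2.08
eef_pos: [0.508, -0.1527, 0.132]
tool_rot: [-0.694, -0.134, 0.695, -0.133]
ft_force: [-0.1, -0.3, 0.6]
grip_width: 0.085
```

```bash
python3 - <<'E'
from h import *
togo(.5093,-.1519,.025,.389)
E
```

```text
tcp [ 0.508  -0.1527  0.132 ] yaw 0.3796 F [-0.1 -0.3  0.6] w 0.0849709796527926 t 2.0833
shift [ 0.107   0.     -0.0016] roll -0.0094
```

>>> {"method": "arm_command", "body": {"motion": [{"x":0.02,"y":0,"z":-0.001,"roll":-0.009,"fingers":1},{"x":0.02,"y":0,"z":0,"roll":0,"fingers":1},{"x":0.02,"y":0,"z":0,"roll":0,"fingers":1},{"x":0.02,"y":0,"z":0,"roll":0,"fingers":1},{"x":0.015,"y":0,"z":0,"roll":0,"fingers":1},{"x":0.008,"y":0,"z":0,"roll":0,"fingers":1},{"x":0,"y":0,"z":0,"roll":0,"fingers":1},{"x":0,"y":0,"z":0,"roll":0,"fingers":1}]}}

```text
clock: 2.75
eef_pos: [0.5158, -0.1561, 0.0345]
tool_rot: [0.699, 0.132, -0.69, 0.136]
ft_force: [0.2, -0.2, -0.4]
grip_width: 0.0854
```

```bash
python3 - <<'E'
from h import *
togo(.5093,-.1519,.025,.389); grab('wrist','w3')
E
```

```text
tcp [ 0.5158 -0.1561  0.0345] yaw 0.3805 F [ 0.2 -0.2 -0.4] w 0.08536793209412244 t 2.75
shift [ 0.0093 -0.0064  0.0046] roll -0.0085
```

View pics/w3.png

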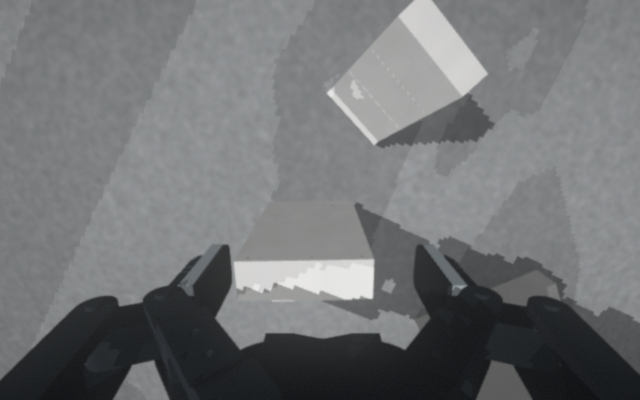

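The foot (top cols 233–375, rows 262–298) sits between the open pads, a little left of centre. I correct the offset and close.

>>> {"method": "arm_command", "body": {"motion": [{"x":0.003,"y":-0.004,"z":0.003,"roll":-0.008,"fingers":1},{"x":0.005,"y":-0.0025,"z":0.0016,"roll":0,"fingers":1},{"x":0,"y":0,"z":0,"roll":0,"fingers":1}]}}

```text
clock: 3.05
eef_pos: [0.5114, -0.1524, 0.0293]
tool_rot: [0.701, 0.133, -0.687, 0.14]
ft_force: [-0.5, -0.2, -0.3]
grip_width: 0.0852
```

```bash
python3 - <<'E'
from h import *
print(togo(.5093,-.1519,.025,.389).round(3)[:,0])
E
```

```text
tcp [ 0.5114 -0.1524  0.0293] yaw 0.3888 F [-0.5 -0.2 -0.3] w 0.08523870123107116 t 3.05
shift [ 0.0042 -0.0013  0.0018] roll -0.0002
[ 0.021 -0.005 -1.   ]
```

>>> {"method": "arm_command", "body": {"motion": [{"x":0.004,"y":-0.001,"z":0.0018,"roll":0,"fingers":1},{"x":0,"y":0,"z":0,"roll":0,"fingers":0},{"x":0,"y":0,"z":0,"roll":0,"fingers":0},{"x":0,"y":0,"z":0,"roll":0,"fingers":0},{"x":0,"y":0,"z":0,"roll":0,"fingers":0},{"x":0,"y":0,"z":0,"roll":0,"fingers":0},{"x":0,"y":0,"z":0,"roll":0,"fingers":0},{"x":0,"y":0,"z":0,"roll":0,"fingers":0}]}}

```text
clock: 3.72
eef_pos: [0.5098, -0.1519, 0.0262]
tool_rot: [0.701, 0.133, -0.686, 0.14]
ft_force: [-0.9, 0.8, 0.7]
grip_width: 0.0496
```

```bash
python3 - <<'E'
from h import *
print(togo(.5093,-.1519,.025,.389).round(3)[:,0]); grab('wrist','w4')
E
```

```text
tcp [ 0.5098 -0.1519  0.0262] yaw 0.3892 F [-0.9  0.8  0.7] w 0.049567360167578005 t 3.7167
shift [ 0.0012 -0.0002  0.0005] roll 0.0002
[ 0.023 -0.005 -1.   ]
```

View pics/w4.png

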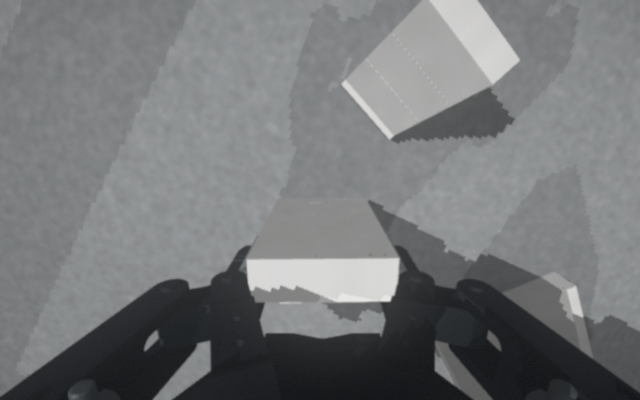

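Gripped at 49.6 mm, with the foot's top (cols 248–398, row 280) square between the pads. Now I lift.

>>> {"method": "arm_command", "body": {"motion": [{"x":-0.01,"y":0,"z":0,"roll":0,"fingers":0},{"x":-0.02,"y":0,"z":0,"roll":0,"fingers":0},{"x":-0.02,"y":0,"z":0,"roll":0,"fingers":0},{"x":-0.02,"y":0,"z":0,"roll":0,"fingers":0},{"x":-0.02,"y":0,"z":0,"roll":0,"fingers":0},{"x":-0.02,"y":0,"z":0,"roll":0,"fingers":0},{"x":-0.01,"y":0,"z":0,"roll":0,"fingers":0},{"x":0,"y":0,"z":0,"roll":0,"fingers":0}]}}

```text
clock: 4.43
eef_pos: [0.5018, -0.1502, 0.1496]
tool_rot: [0.697, 0.135, -0.691, 0.138]
ft_force: [-0.5, -0.3, -2.5]
grip_width: 0.0493
```

```bash
python3 - <<'E'
from h import *
print(togo(.5575,.1915,.14,.024).round(3)); 
E
```

```text
tcp [ 0.5018 -0.1502  0.1496] yaw 0.3888 F [-0.5 -0.3 -2.5] w 0.049316080578209076 t 4.4333
shift [ 0.0092 -0.2952 -0.181 ] roll 0.3648
[[ 0.009  0.379 -0.925]
 [-0.003 -0.925 -0.379]
 [-1.     0.006 -0.008]]
```

>>> {"method": "arm_command", "body": {"motion": [{"x":0,"y":-0.012,"z":-0.007,"roll":0,"fingers":0},{"x":0,"y":-0.024,"z":-0.015,"roll":0,"fingers":0},{"x":0,"y":-0.024,"z":-0.015,"roll":0,"fingers":0},{"x":0,"y":-0.024,"z":-0.015,"roll":0,"fingers":0},{"x":0,"y":-0.024,"z":-0.015,"roll":0,"fingers":0},{"x":0,"y":-0.024,"z":-0.015,"roll":0,"fingers":0},{"x":0,"y":-0.024,"z":-0.015,"roll":0,"fingers":0},{"x":0,"y":-0.024,"z":-0.015,"roll":0,"fingers":0},{"x":0,"y":-0.024,"z":-0.015,"roll":0,"fingers":0},{"x":0,"y":-0.024,"z":-0.015,"roll":0,"fingers":0},{"x":0,"y":-0.024,"z":-0.015,"roll":0,"fingers":0},{"x":0,"y":-0.02,"z":-0.012,"roll":0,"fingers":0},{"x":0,"y":-0.01,"z":-0.007,"roll":0,"fingers":0},{"x":0,"y":0,"z":0,"roll":0.09,"fingers":0},{"x":0,"y":0,"z":0,"roll":0.09,"fingers":0},{"x":0,"y":0,"z":0,"roll":0.09,"fingers":0},{"x":0,"y":0,"z":0,"roll":0.07,"fingers":0},{"x":0,"y":0,"z":0,"roll":0,"fingers":0}]}}

```text
clock: 5.93
eef_pos: [0.569, 0.1138, 0.1328]
tool_rot: [-0.694, -0.078, 0.715, -0.042]
ft_force: [-0.3, 0.1, -3.4]
grip_width: 0.0494
```

```bash
python3 - <<'E'
from h import *
print(togo(.5575,.1915,.14,.024).round(3)); grab('wrist','w5')
E
```

```text
tcp [0.569  0.1138 0.1328] yaw 0.1704 F [-0.3  0.1 -3.4] w 0.049366352458654617 t 5.9333
shift [-0.003  -0.0788 -0.0017] roll 0.1464
[[-0.034  0.168 -0.985]
 [ 0.049 -0.984 -0.17 ]
 [-0.998 -0.054  0.025]]
```

View pics/w5.png

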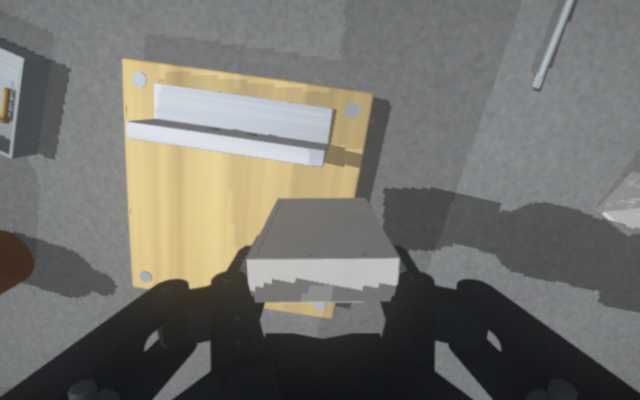

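```bash
python3 - <<'E'
from h import *
a=cv2.imread('pics/w5.png'); b=cv2.imread('pics/side0.png')
A=cv2.resize(a[50:190,110:400],None,fx=2.7,fy=2.7,interpolation=cv2.INTER_CUBIC)
B=cv2.resize(b[150:210,245:335],None,fx=4,fy=4,interpolation=cv2.INTER_CUBIC)
o=np.zeros((A.shape[0]+180,A.shape[1],3),np.uint8)
cv2.imwrite('pics/c5.png',A); cv2.imwrite('pics/c6.png',cv2.resize(b[150:210,245:335],None,fx=8,fy=8,interpolation=cv2.INTER_CUBIC))
E
```

```text
(no output)
```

View pics/c5.png

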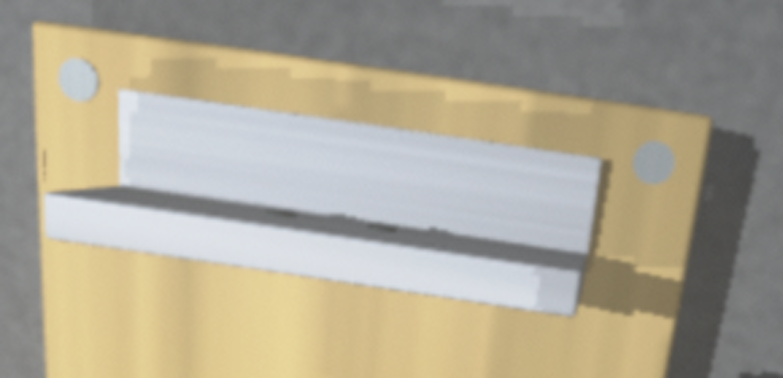

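View pics/c6.png

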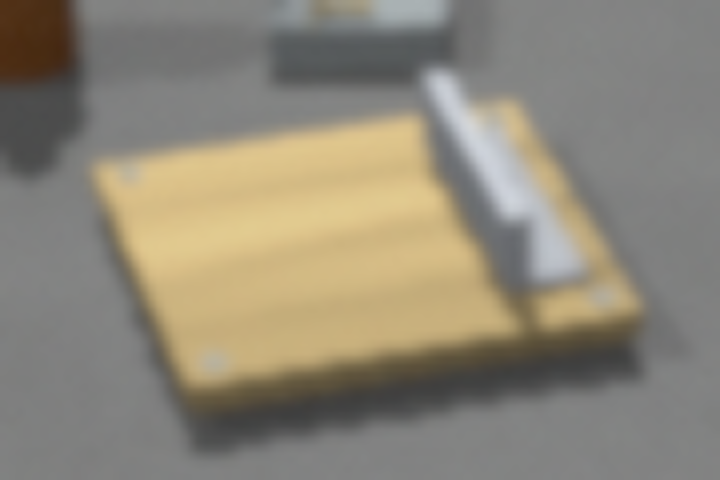

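It's an angle rail with a low flange behind the upright, which matches the fitted seat. I refine the seat from this view.

```bash
python3 - <<'E'
from h import *
from scipy.optimize import least_squares as ls
def f(q,M): 
    P=M.copy(); C,S=np.cos(q[2]),np.sin(q[2]); P[:,:2]=M[:,:2]@np.array([[C,S],[-S,C]])+q[:2]; return P
B=np.array([(0,.07,.065),(0,-.07,.065),(.012,-.07,.065),(.012,.07,.065),(.055,.1,.025),(.055,-.1,.025)])
px=(np.array([(45,238),(575,316),(583,270),(47,193),(33,22),(711,117)])+.5)/2.7-.5+[110,50]
w=load('w5'); t=load('top0')
cr=lambda p,x0,y0,s:np.array([(x0+(p[0]+.5)/s-.5),(y0+(p[1]+.5)/s-.5)])
px2=np.array([cr(p,220,165,7.5) for p in[(92,65),(520,63),(525,517),(85,517)]])
B2=np.array([(.055,.1,.025),(.055,-.1,.025),(-.155,-.1,.025),(-.155,.1,.025)])
r=ls(lambda q:(proj(w,f(q,B))-px).ravel(),[.594,.19,.02]); print(r.x,r.fun.round(1))
r=ls(lambda q:np.r_[(proj(w,f(q,B))-px).ravel()*.5,(proj(t,f(q,B2))-px2).ravel()],[.594,.19,.02]); print(r.x,r.fun.round(1))
E
```

```text
[0.59583981 0.19174016 0.03023908] [ 0.1  0.6  0.5  0.6  0.   0.4 -1.4  0.  -1.2 -0.5  1.8 -0.6]
[0.59570402 0.19187188 0.0280194 ] [-0.   0.3  0.1  0.5 -0.1  0.4 -0.8 -0.  -0.6 -0.3  0.9 -0.1  0.2  0.
  0.4 -0.6  0.1 -0.7  0.2 -0. ]
```

>>> {"method": "arm_command", "body": {"motion": [{"x":0,"y":-0.012,"z":0,"roll":0.03,"fingers":0},{"x":0,"y":-0.012,"z":0,"roll":0.03,"fingers":0},{"x":0,"y":-0.012,"z":0,"roll":0.03,"fingers":0},{"x":0,"y":-0.012,"z":0,"roll":0.03,"fingers":0},{"x":0,"y":-0.012,"z":0,"roll":0.02,"fingers":0},{"x":0,"y":0,"z":0,"roll":0,"fingers":0},{"x":0,"y":0,"z":0,"roll":0,"fingers":0}]}}

```text
clock: 6.57
eef_pos: [0.5672, 0.1122, 0.1367]
tool_rot: [-0.687, -0.086, 0.721, -0.01]
ft_force: [-0.8, -0.3, -2.7]
grip_width: 0.0492
```

```bash
python3 - <<'E'
from h import *
print(togo(.5585,.191,.14,.028).round(3)); 
E
```

```text
tcp [0.5672 0.1122 0.1367] yaw 0.1382 F [-0.8 -0.3 -2.7] w 0.049152470427853964 t 6.5667
shift [ 0.0054 -0.0792 -0.0022] roll 0.1102
[[-0.055  0.132 -0.99 ]
 [ 0.104 -0.985 -0.138]
 [-0.993 -0.11   0.041]]
```

```bash
python3 - <<'E'
from h import *
o=get_obs(); print({k:np.round(v,3).tolist() for k,v in o.items()})
c=grab('side','s5')
E
```

```text
{'clock': 6.567, 'joint_pos': [0.137, 0.48, 0.096, 1.228, 0.111, 3.141], 'joint_vel': [0.002, -0.001, 0.005, 0.003, 0.008, 0.001], 'tau': [-0.118, -48.829, 24.996, 0.366, 0.461, 0.001], 'eef_pos': [0.567, 0.112, 0.137], 'tool_rot': [-0.687, -0.086, 0.721, -0.01], 'ft_force': [-0.757, -0.325, -2.716], 'ft_torque': [-0.181, -0.152, 0.04], 'grip_width': 0.049}
```

View pics/s5.png

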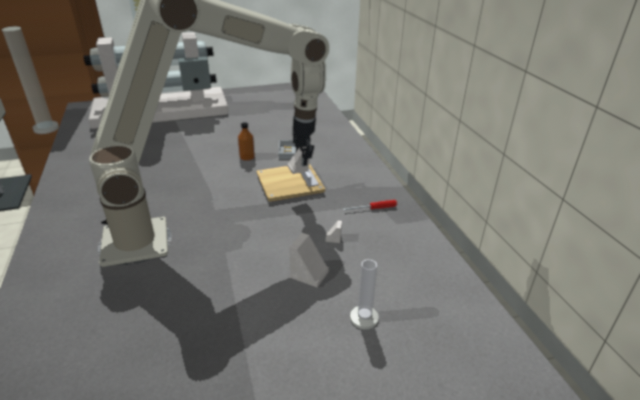

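Joint 6 has reached its +3.14 limit, which explains the tool tilt. The same tool heading exists one full turn back, at j6≈-2.85. I'll turn back with the foot held in the air, then remove the tilt at the other limit.

>>> {"method": "arm_command", "body": {"motion": [{"x":0,"y":0,"z":0,"roll":-0.12,"fingers":0},{"x":0,"y":0,"z":0,"roll":-0.12,"fingers":0},{"x":0,"y":0,"z":0,"roll":-0.12,"fingers":0},{"x":0,"y":0,"z":0,"roll":-0.12,"fingers":0},{"x":0,"y":0,"z":0,"roll":-0.12,"fingers":0},{"x":0,"y":0,"z":0,"roll":-0.12,"fingers":0},{"x":0,"y":0,"z":0,"roll":-0.12,"fingers":0},{"x":0,"y":0,"z":0,"roll":-0.12,"fingers":0},{"x":0,"y":0,"z":0,"roll":-0.12,"fingers":0},{"x":0,"y":0,"z":0,"roll":-0.12,"fingers":0},{"x":0,"y":0,"z":0,"roll":-0.12,"fingers":0},{"x":0,"y":0,"z":0,"roll":-0.12,"fingers":0},{"x":0,"y":0,"z":0,"roll":-0.12,"fingers":0},{"x":0,"y":0,"z":0,"roll":-0.12,"fingers":0},{"x":0,"y":0,"z":0,"roll":-0.12,"fingers":0},{"x":0,"y":0,"z":0,"roll":-0.12,"fingers":0},{"x":0,"y":0,"z":0,"roll":-0.12,"fingers":0},{"x":0,"y":0,"z":0,"roll":-0.12,"fingers":0},{"x":0,"y":0,"z":0,"roll":-0.12,"fingers":0},{"x":0,"y":0,"z":0,"roll":-0.12,"fingers":0}]}}

```text
clock: 8.28
eef_pos: [0.5661, 0.1193, 0.1378]
tool_rot: [0.208, 0.711, -0.146, 0.656]
ft_force: [0.0, -0.1, -3.7]
grip_width: 0.0494
```

```bash
cat >> h.py <<'E'
def st():
    o=get_obs(); R=Ro.from_quat(o['tool_rot']).as_matrix(); print('t',o['clock'],'q',np.round(o['joint_pos'],3),'tcp',np.round(o['eef_pos'],4),'toolx',R[:,0].round(3),'F',np.round(o['ft_force'],1),'w',round(float(o['grip_width']),4))
E
python3 -c "
from h import *
st()"
```

```text
t 8.2833 q [0.15  0.477 0.096 1.227 0.111 0.654] tcp [0.5661 0.1193 0.1378] toolx [-0.054  0.104 -0.993] F [ 0.  -0.1 -3.7] w 0.0494
```

>>> {"method": "arm_command", "body": {"motion": [{"x":0,"y":0,"z":0,"roll":-0.12,"fingers":0},{"x":0,"y":0,"z":0,"roll":-0.12,"fingers":0},{"x":0,"y":0,"z":0,"roll":-0.12,"fingers":0},{"x":0,"y":0,"z":0,"roll":-0.12,"fingers":0},{"x":0,"y":0,"z":0,"roll":-0.12,"fingers":0},{"x":0,"y":0,"z":0,"roll":-0.12,"fingers":0},{"x":0,"y":0,"z":0,"roll":-0.12,"fingers":0},{"x":0,"y":0,"z":0,"roll":-0.12,"fingers":0},{"x":0,"y":0,"z":0,"roll":-0.12,"fingers":0},{"x":0,"y":0,"z":0,"roll":-0.12,"fingers":0},{"x":0,"y":0,"z":0,"roll":-0.12,"fingers":0},{"x":0,"y":0,"z":0,"roll":-0.12,"fingers":0},{"x":0,"y":0,"z":0,"roll":-0.12,"fingers":0},{"x":0,"y":0,"z":0,"roll":-0.12,"fingers":0},{"x":0,"y":0,"z":0,"roll":-0.12,"fingers":0},{"x":0,"y":0,"z":0,"roll":-0.12,"fingers":0},{"x":0,"y":0,"z":0,"roll":-0.12,"fingers":0},{"x":0,"y":0,"z":0,"roll":-0.12,"fingers":0},{"x":0,"y":0,"z":0,"roll":-0.12,"fingers":0},{"x":0,"y":0,"z":0,"roll":-0.12,"fingers":0}]}}

```text
clock: 9.95
eef_pos: [0.5646, 0.1264, 0.1387]
tool_rot: [-0.557, 0.363, 0.629, 0.404]
ft_force: [-0.2, 0.0, -3.2]
grip_width: 0.0494
```

>>> {"method": "arm_command", "body": {"motion": [{"x":0,"y":0,"z":0,"roll":-0.12,"fingers":0},{"x":0,"y":0,"z":0,"roll":-0.12,"fingers":0},{"x":0,"y":0,"z":0,"roll":-0.12,"fingers":0},{"x":0,"y":0,"z":0,"roll":-0.12,"fingers":0},{"x":0,"y":0,"z":0,"roll":-0.12,"fingers":0},{"x":0,"y":0,"z":0,"roll":-0.12,"fingers":0},{"x":0,"y":0,"z":0,"roll":-0.12,"fingers":0},{"x":0,"y":0,"z":0,"roll":-0.12,"fingers":0},{"x":0,"y":0,"z":0,"roll":-0.12,"fingers":0},{"x":0,"y":0,"z":0,"roll":-0.12,"fingers":0}]}}

```text
clock: 10.78
eef_pos: [0.5638, 0.1299, 0.1391]
tool_rot: [-0.688, -0.073, 0.722, 0.001]
ft_force: [-0.5, -0.0, -3.4]
grip_width: 0.0496
```

```bash
python3 -c "
from h import *
st()"
```

```text
t 10.7833 q [ 0.169  0.474  0.095  1.226  0.111 -3.077] tcp [0.5638 0.1299 0.1391] toolx [-0.053  0.103 -0.993] F [-0.5 -0.  -3.4] w 0.0496
```

>>> {"method": "arm_command", "body": {"motion": [{"x":0,"y":0,"z":0,"roll":-0.06,"fingers":0},{"x":0,"y":0,"z":0,"roll":-0.06,"fingers":0},{"x":0,"y":0,"z":0,"roll":-0.06,"fingers":0},{"x":0,"y":0,"z":0,"roll":-0.06,"fingers":0}]}}

```text
clock: 11.12
eef_pos: [0.5537, 0.1749, 0.139]
tool_rot: [-0.691, -0.118, 0.71, -0.069]
ft_force: [0.5, 0.7, -3.4]
grip_width: 0.049
```

```bash
python3 -c "
from h import *
st()"
```

```text
t 11.1167 q [ 0.268  0.464  0.082  1.205  0.072 -3.141] tcp [0.5537 0.1749 0.139 ] toolx [-0.035  0.065 -0.997] F [ 0.5  0.7 -3.4] w 0.049
```

>>> {"method": "arm_command", "body": {"motion": [{"x":0,"y":0,"z":0,"roll":-0.06,"fingers":0},{"x":0,"y":0,"z":0,"roll":-0.06,"fingers":0},{"x":0,"y":0,"z":0,"roll":-0.06,"fingers":0},{"x":0,"y":0,"z":0,"roll":-0.06,"fingers":0}]}}

```text
clock: 11.45
eef_pos: [0.5307, 0.2382, 0.1392]
tool_rot: [-0.69, -0.151, 0.695, -0.137]
ft_force: [0.8, 0.5, -2.6]
grip_width: 0.0495
```

```bash
python3 -c "
from h import *
st()"
```

```text
t 11.45 q [ 0.411  0.456  0.071  1.189  0.021 -3.141] tcp [0.5307 0.2382 0.1392] toolx [-0.011  0.018 -1.   ] F [ 0.8  0.5 -2.6] w 0.0495
```

>>> {"method": "arm_command", "body": {"motion": [{"x":0,"y":0,"z":0,"roll":-0.06,"fingers":0},{"x":0,"y":0,"z":0,"roll":0,"fingers":0},{"x":0,"y":0,"z":0,"roll":0,"fingers":0}]}}

```text
clock: 11.7
eef_pos: [0.5212, 0.2581, 0.1395]
tool_rot: [-0.688, -0.162, 0.69, -0.156]
ft_force: [-0.6, -0.8, -2.7]
grip_width: 0.0495
```

```bash
python3 -c "
from h import *
st()
print(togo(.5585,.191,.14,.028))"
```

```text
t 11.7 q [ 0.455  0.454  0.069  1.187  0.009 -3.141] tcp [0.5212 0.2581 0.1395] toolx [-0.005  0.008 -1.   ] F [-0.6 -0.8 -2.7] w 0.0495
tcp [0.5212 0.2581 0.1395] yaw 0.4541 F [-0.6 -0.8 -2.7] w 0.04948886889126513 t 11.7
shift [-0.0012  0.0767 -0.0041] roll 0.4261
[[-0.00518793  0.43858908 -0.89867274]
 [ 0.0078896  -0.89863891 -0.43861812]
 [-0.99995542 -0.00936568  0.00120179]]
```

>>> {"method": "arm_command", "body": {"motion": [{"x":0,"y":0,"z":0,"roll":0.09,"fingers":0},{"x":0,"y":0,"z":0,"roll":0.09,"fingers":0},{"x":0,"y":0,"z":0,"roll":0.09,"fingers":0},{"x":0,"y":0,"z":0,"roll":0.09,"fingers":0},{"x":0,"y":0,"z":0,"roll":0.06,"fingers":0},{"x":0,"y":0,"z":0,"roll":0,"fingers":0}]}}

```text
clock: 12.2
eef_pos: [0.5215, 0.2567, 0.1395]
tool_rot: [-0.705, -0.007, 0.709, -0.001]
ft_force: [-0.1, 0.5, -2.7]
grip_width: 0.0496
```

```bash
python3 -c "
from h import *
st()
print(togo(.5585,.191,.14,.028))"
```

```text
t 12.2 q [ 0.452  0.454  0.068  1.187  0.01  -2.7  ] tcp [0.5215 0.2567 0.1395] toolx [-0.006  0.008 -1.   ] F [-0.1  0.5 -2.7] w 0.0496
tcp [0.5215 0.2567 0.1395] yaw 0.011 F [-0.1  0.5 -2.7] w 0.049597751986629225 t 12.2
shift [-0.0012  0.0661 -0.0363] roll -0.017
[[-0.00580485  0.0109395  -0.99992331]
 [ 0.00808021 -0.999907   -0.01098623]
 [-0.99995051 -0.00814336  0.00571592]]
```

>>> {"method": "arm_command", "body": {"motion": [{"x":0,"y":0.012,"z":-0.006,"roll":-0.005,"fingers":0},{"x":0,"y":0.015,"z":-0.008,"roll":-0.006,"fingers":0},{"x":0,"y":0.015,"z":-0.008,"roll":-0.006,"fingers":0},{"x":0,"y":0.012,"z":-0.006,"roll":0,"fingers":0},{"x":0,"y":0.006,"z":-0.003,"roll":0,"fingers":0},{"x":0,"y":0.003,"z":-0.001,"roll":0,"fingers":0},{"x":0,"y":0,"z":0,"roll":0,"fingers":0}]}}

```text
clock: 12.78
eef_pos: [0.557, 0.1897, 0.1388]
tool_rot: [-0.705, -0.016, 0.709, -0.009]
ft_force: [0.3, 0.1, -3.8]
grip_width: 0.0493
```

```bash
python3 -c "
from h import *
st()
togo(.5585,.191,.055,.028);grab('wrist','w6')"
```

```text
t 12.7833 q [ 0.323  0.469  0.091  1.196  0.01  -2.854] tcp [0.557  0.1897 0.1388] toolx [-0.006  0.009 -1.   ] F [ 0.3  0.1 -3.8] w 0.0493
tcp [0.557  0.1897 0.1388] yaw 0.0356 F [ 0.3  0.1 -3.8] w 0.049279050382474585 t 12.7833
shift [ 0.0838 -0.0005 -0.002 ] roll 0.0076
```

View pics/w6.png

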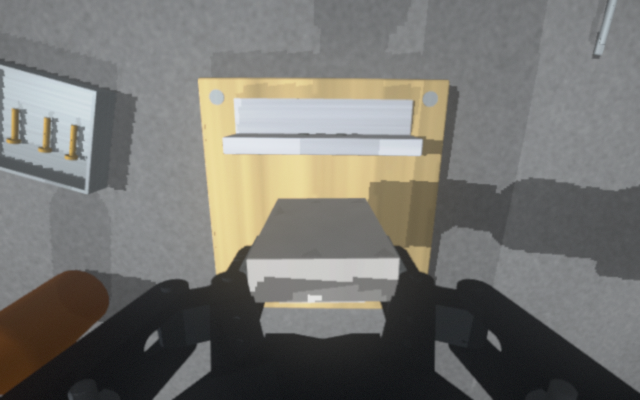

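The foot (cols 248–398) is held square to the rail (row 146, cols 223–422). I descend part of the way and recheck.

>>> {"method": "arm_command", "body": {"motion": [{"x":0.012,"y":0,"z":0,"roll":0.007,"fingers":0},{"x":0.012,"y":0,"z":0,"roll":0,"fingers":0},{"x":0.012,"y":0,"z":0,"roll":0,"fingers":0},{"x":0.012,"y":0,"z":0,"roll":0,"fingers":0},{"x":0.008,"y":0,"z":0,"roll":0,"fingers":0},{"x":0,"y":0,"z":0,"roll":0,"fingers":0}]}}

```text
clock: 13.33
eef_pos: [0.5558, 0.1952, 0.0824]
tool_rot: [-0.706, -0.017, 0.708, -0.008]
ft_force: [-1.2, 0.2, -2.9]
grip_width: 0.0495
```

```bash
python3 -c "
from h import *
st()
togo(.5585,.191,.0512,.028);grab('wrist','w7')"
```

```text
t 13.3333 q [ 0.331  0.514  0.008  1.064  0.013 -2.846] tcp [0.5558 0.1952 0.0824] toolx [-0.004  0.013 -1.   ] F [-1.2  0.2 -2.9] w 0.0495
tcp [0.5558 0.1952 0.0824] yaw 0.0352 F [-1.2  0.2 -2.9] w 0.049509824823670924 t 13.3333
shift [ 0.0312  0.0047 -0.0026] roll 0.0072
```

View pics/w7.png

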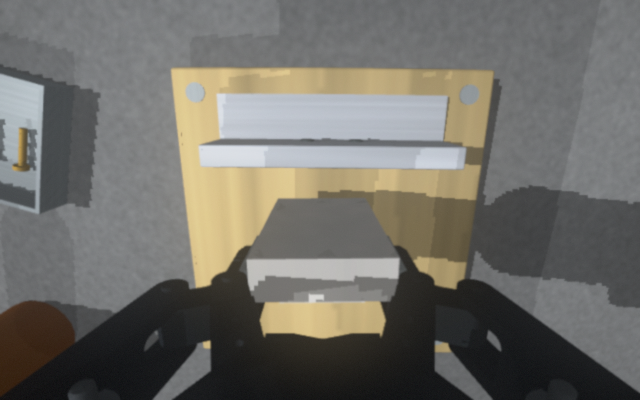

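```bash
python3 - <<'E'
from h import *
from scipy.optimize import least_squares as ls
a=cv2.imread('pics/w7.png')
cv2.imwrite('pics/c7.png',cv2.resize(a[60:180,165:505],None,fx=2.3,fy=2.3,interpolation=cv2.INTER_CUBIC))
E
```

```text
(no output)
```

View pics/c7.png

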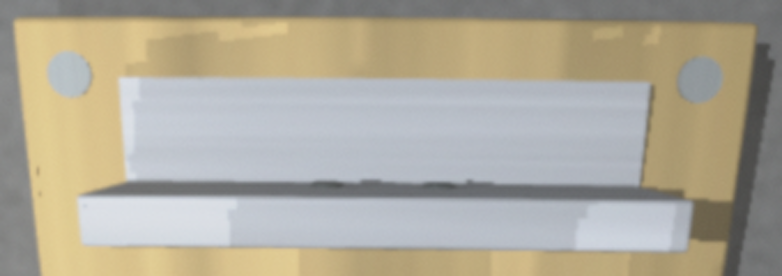

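```bash
python3 - <<'E'
from h import *
from scipy.optimize import least_squares as ls
def f(q,M): 
    P=M.copy(); C,S=np.cos(q[2]),np.sin(q[2]); P[:,:2]=M[:,:2]@np.array([[C,S],[-S,C]])+q[:2]; return P
B=np.array([(0,.07,.065),(0,-.07,.065),(.012,-.07,.065),(.012,.07,.065),(.055,.1,.025),(.055,-.1,.025)])
px=(np.array([(81,244),(688,251),(692,200),(78,196),(13,19),(756,23)])+.5)/2.3-.5+[165,60]
w=load('w7')
r=ls(lambda q:(proj(w,f(q,B))-px).ravel(),[.594,.19,.02]); print(r.x,r.fun.round(1))
# foot in hand
E
```

```text
[0.59581399 0.19223563 0.02909653] [-0.7  1.7  0.3  0.9  1.5  0.2 -1.6 -0.2 -1.8 -0.9  2.4 -0.8]
```

>>> {"method": "arm_command", "body": {"motion": [{"x":0.006,"y":0.003,"z":-0.0015,"roll":0.007,"fingers":0},{"x":0.006,"y":0.002,"z":-0.001,"roll":0,"fingers":0},{"x":0.006,"y":0,"z":0,"roll":0,"fingers":0},{"x":0.004,"y":0,"z":0,"roll":0,"fingers":0},{"x":0,"y":0,"z":0,"roll":0,"fingers":0}]}}

```text
clock: 13.8
eef_pos: [0.5606, 0.1916, 0.0617]
tool_rot: [0.708, 0.015, -0.706, 0.005]
ft_force: [0.7, 0.1, -2.8]
grip_width: 0.0494
```

```bash
python3 -c "
from h import *
st()
togo(.5588,.191,.0512,.029)"
```

```text
t 13.8 q [ 0.322  0.537 -0.014  1.014  0.014 -2.848] tcp [0.5606 0.1916 0.0617] toolx [ 0.001  0.015 -1.   ] F [ 0.7  0.1 -2.8] w 0.0494
tcp [0.5606 0.1916 0.0617] yaw 0.0289 F [ 0.7  0.1 -2.8] w 0.049411747508189746 t 13.8
shift [0.0104 0.0007 0.0019] roll -0.0001
```

>>> {"method": "arm_command", "body": {"motion": [{"x":0.004,"y":0.0005,"z":0.0015,"roll":0,"fingers":0},{"x":0.002,"y":0,"z":0,"roll":0,"fingers":0},{"x":0.0015,"y":0,"z":0,"roll":0,"fingers":0},{"x":0,"y":0,"z":0,"roll":0,"fingers":0}]}}

```text
clock: 14.13
eef_pos: [0.5592, 0.191, 0.0535]
tool_rot: [0.708, 0.015, -0.706, 0.005]
ft_force: [0.5, -1.0, -3.3]
grip_width: 0.0493
```

```bash
python3 -c "
from h import *
st()"
```

```text
t 14.1333 q [ 0.322  0.543 -0.028  0.994  0.014 -2.848] tcp [0.5592 0.191  0.0535] toolx [ 0.001  0.015 -1.   ] F [ 0.5 -1.  -3.3] w 0.0493
```

>>> {"method": "arm_command", "body": {"motion": [{"x":0.001,"y":0,"z":0,"roll":0,"fingers":0},{"x":0.0005,"y":0,"z":0,"roll":0,"fingers":0},{"x":0,"y":0,"z":0,"roll":0,"fingers":0}]}}

```text
clock: 14.38
eef_pos: [0.5594, 0.1911, 0.0522]
tool_rot: [0.708, 0.015, -0.706, 0.005]
ft_force: [0.6, 0.1, -3.0]
grip_width: 0.0496
```

```bash
python3 -c "
from h import *
st()"
```

```text
t 14.3833 q [ 0.322  0.544 -0.03   0.99   0.014 -2.848] tcp [0.5594 0.1911 0.0522] toolx [ 0.002  0.015 -1.   ] F [ 0.6  0.1 -3. ] w 0.0496
```

>>> {"method": "arm_command", "body": {"motion": [{"x":0.001,"y":0,"z":0,"roll":0,"fingers":0},{"x":0,"y":0,"z":0,"roll":0,"fingers":0}]}}

```text
clock: 14.55
eef_pos: [0.5597, 0.1913, 0.0522]
tool_rot: [0.708, 0.016, -0.706, 0.005]
ft_force: [-0.3, 0.6, -3.5]
grip_width: 0.0492
```

```bash
python3 -c "
from h import *
st()"
```

```text
t 14.55 q [ 0.322  0.544 -0.03   0.989  0.014 -2.848] tcp [0.5597 0.1913 0.0522] toolx [ 0.003  0.015 -1.   ] F [-0.3  0.6 -3.5] w 0.0492
```

>>> {"method": "arm_command", "body": {"motion": [{"x":0.002,"y":0,"z":0,"roll":0,"fingers":0}]}}

```text
clock: 14.63
eef_pos: [0.5601, 0.1915, 0.0517]
tool_rot: [0.709, 0.016, -0.705, 0.004]
ft_force: [-6.1, -1.0, 16.9]
grip_width: 0.0496
```

```bash
python3 -c "
from h import *
st()"
```

```text
t 14.6333 q [ 0.322  0.544 -0.031  0.986  0.014 -2.848] tcp [0.5601 0.1915 0.0517] toolx [ 0.005  0.016 -1.   ] F [-6.1 -1.  16.9] w 0.0496
```

The foot has landed (+17 N). I relax and open.

>>> {"method": "arm_command", "body": {"motion": [{"x":0,"y":0,"z":0,"roll":0,"fingers":0},{"x":0,"y":0,"z":0,"roll":0,"fingers":1},{"x":0,"y":0,"z":0,"roll":0,"fingers":1},{"x":0,"y":0,"z":0,"roll":0,"fingers":1},{"x":0,"y":0,"z":0,"roll":0,"fingers":1},{"x":0,"y":0,"z":0,"roll":0,"fingers":1},{"x":0,"y":0,"z":0,"roll":0,"fingers":1}]}}

```text
clock: 15.22
eef_pos: [0.5628, 0.1925, 0.054]
tool_rot: [0.711, 0.016, -0.703, 0.004]
ft_force: [0.5, -0.1, -0.4]
grip_width: 0.0852
```

```bash
python3 -c "
from h import *
st();grab('wrist','w8')"
```

```text
t 15.2167 q [ 0.322  0.542 -0.028  0.985  0.014 -2.848] tcp [0.5628 0.1925 0.054 ] toolx [ 0.011  0.018 -1.   ] F [ 0.5 -0.1 -0.4] w 0.0852
```

View pics/w8.png

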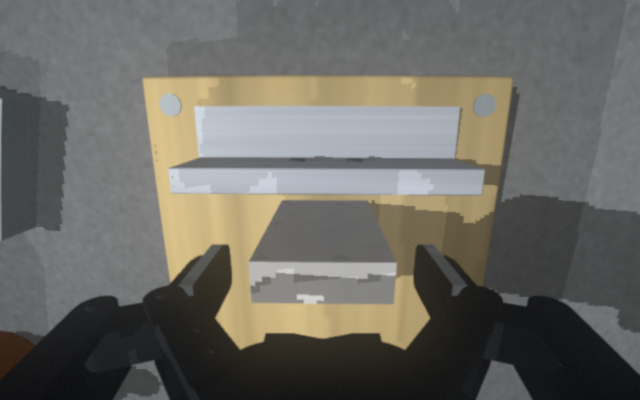

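The foot stands free. Its back base edge is at row 201, and a strip of plywood is visible up to the rail's front at row 193. I measure its pose.

```bash
cat >> h.py <<'E'
from scipy.optimize import least_squares as ls
def f(q,M): 
    P=M.copy(); C,S=np.cos(q[2]),np.sin(q[2]); P[:,:2]=M[:,:2]@np.array([[C,S],[-S,C]])+q[:2]; return P
E
python3 - <<'E'
from h import *
w=load('w8')
M=np.array([(.030,.025,.103),(.030,-.025,.103),(.014,-.025,.103),(.014,.025,.103),(.03,.025,.025),(.03,-.025,.025)])
px=np.array([(252,262),(394,262),(395,302),(251,302),(283,201),(373,202)])
r=ls(lambda q:(proj(w,f(q,M))-px).ravel(),[.55,.19,.02]); print(r.x,r.fun.round(1))
s=np.array([.5957,.192]);a=.029;R=np.array([[np.cos(a),-np.sin(a)],[np.sin(a),np.cos(a)]])
b=f(r.x,np.array([[.03,0,0.]]))[0,:2]; print('back rel seat',R.T@(b-s))
E
```

```text
[0.55240149 0.19088808 0.03238939] [-2.5 -0.5  3.9  0.3 -0.   1.8  1.6  0.8 -0.6 -1.1 -4.5 -2. ]
back rel seat [-0.01331272  0.00024571]
```

>>> {"method": "arm_command", "body": {"motion": [{"x":0,"y":0,"z":0.008,"roll":0,"fingers":1},{"x":0,"y":0,"z":0.012,"roll":0,"fingers":1},{"x":0,"y":0,"z":0.012,"roll":0,"fingers":1},{"x":0,"y":0,"z":0.012,"roll":0,"fingers":1},{"x":0,"y":0,"z":0.012,"roll":0,"fingers":1},{"x":0,"y":0,"z":0.008,"roll":0,"fingers":1},{"x":0,"y":0,"z":0,"roll":0,"fingers":1}]}}

```text
clock: 15.85
eef_pos: [0.493, 0.1899, 0.0521]
tool_rot: [0.71, 0.016, -0.704, 0.004]
ft_force: [0.4, -0.3, 0.3]
grip_width: 0.0854
```

```bash
python3 -c "
from h import *
st();grab('wrist','w9')"
```

```text
t 15.85 q [ 0.36   0.433 -0.221  0.903  0.014 -2.81 ] tcp [0.493  0.1899 0.0521] toolx [ 0.009  0.018 -1.   ] F [ 0.4 -0.3  0.3] w 0.0854
```

View pics/w9.png

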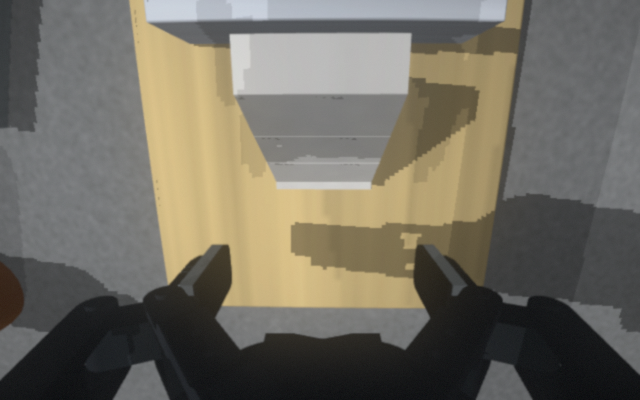

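The foot stands upright and free, its top at cols 232–411 and its toe at row 188. I close the fingers and refine the pose.

>>> {"method": "arm_command", "body": {"motion": [{"x":0,"y":0,"z":0,"roll":0,"fingers":0},{"x":0,"y":0,"z":0,"roll":0,"fingers":0},{"x":0,"y":0,"z":0,"roll":0,"fingers":0},{"x":0,"y":0,"z":0,"roll":0,"fingers":0},{"x":0,"y":0,"z":0,"roll":0,"fingers":0},{"x":0,"y":0,"z":0,"roll":0,"fingers":0},{"x":0,"y":0,"z":0,"roll":0,"fingers":0},{"x":0,"y":0,"z":0,"roll":0,"fingers":0},{"x":0,"y":0,"z":0,"roll":0,"fingers":0}]}}

```text
clock: 16.65
eef_pos: [0.4977, 0.1905, 0.0527]
tool_rot: [0.712, 0.016, -0.702, 0.003]
ft_force: [0.1, 0.1, 0.5]
grip_width: -0.0002
```

```bash
python3 - <<'E'
from h import *
w=load('w9')
M=np.array([(.030,.025,.103),(.030,-.025,.103),(.014,-.025,.103),(.014,.025,.103),(-.03,.025,.037),(-.03,-.025,.037)])
px=np.array([(231,34),(411,34),(408,95),(235,95),(277,189),(370,189)])
r=ls(lambda q:(proj(w,f(q,M))-px).ravel(),[.55,.19,.02]); print(r.x,r.fun.round(1))
s=np.array([.5957,.192]);a=.029;R=np.array([[np.cos(a),-np.sin(a)],[np.sin(a),np.cos(a)]])
b=f(r.x,np.array([[.03,0,0.]]))[0,:2]; print('back rel seat',R.T@(b-s))
st(); grab('wrist','w10'); grab('side','s10')
p=f(r.x,np.array([[-.0163-.011,0,0]]))[0]; togo(p[0],p[1],.052,.029)
E
```

```text
[0.55213893 0.19121473 0.02627109] [-0.7  0.4  1.2 -0.1  0.4 -0.2 -1.  -0.3 -0.6  0.1  0.8  0.7]
back rel seat [-0.01356564  0.00039628]
t 16.65 q [ 0.358  0.436 -0.213  0.902  0.013 -2.81 ] tcp [0.4977 0.1905 0.0527] toolx [ 0.014  0.019 -1.   ] F [0.1 0.1 0.5] w -0.0002
tcp [0.4976 0.1905 0.0527] yaw 0.0267 F [ 0.4 -0.  -0.3] w -0.00014428425149397772 t 16.75
shift [ 0.0011  0.0008 -0.0272] roll -0.0023
```

View pics/w10.png

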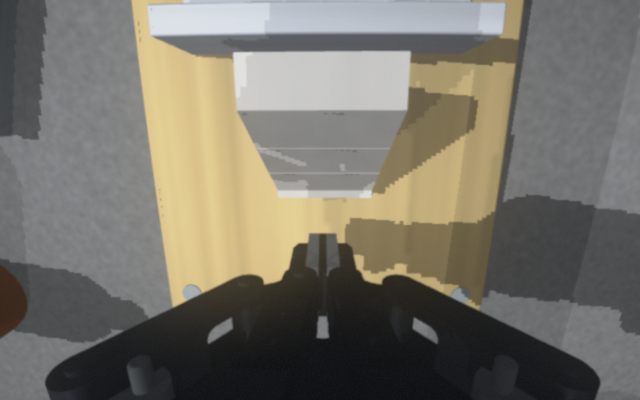

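>>> {"method": "arm_command", "body": {"motion": [{"x":0,"y":0.0005,"z":-0.006,"roll":-0.002,"fingers":0},{"x":0,"y":0.0005,"z":-0.007,"roll":0,"fingers":0},{"x":0,"y":0,"z":-0.005,"roll":0,"fingers":0},{"x":0,"y":0,"z":-0.002,"roll":0,"fingers":0},{"x":0,"y":0,"z":0,"roll":0,"fingers":0}]}}

```text
clock: 17.17
eef_pos: [0.5203, 0.1901, 0.0532]
tool_rot: [0.712, 0.017, -0.702, 0.004]
ft_force: [-0.5, -0.2, 0.5]
grip_width: -0.0002
```

```bash
python3 -c "
from h import *
st();togo(.5249,.1905,.052,.029)"
```

```text
t 17.1667 q [ 0.343  0.471 -0.154  0.926  0.013 -2.827] tcp [0.5203 0.1901 0.0532] toolx [ 0.015  0.019 -1.   ] F [-0.5 -0.2  0.5] w -0.0002
tcp [0.5203 0.1901 0.0532] yaw 0.0289 F [-0.5 -0.2  0.5] w -0.00021985910265097042 t 17.1667
shift [ 0.0013 -0.0002 -0.0046] roll -0.0001
```

Now small advances with a slight downward bias, watching the force.

>>> {"method": "arm_command", "body": {"motion": [{"x":0.0003,"y":0,"z":-0.002,"roll":0,"fingers":0},{"x":0.0003,"y":0,"z":-0.002,"roll":0,"fingers":0},{"x":0.0003,"y":0,"z":-0.002,"roll":0,"fingers":0}]}}

```text
clock: 17.42
eef_pos: [0.5264, 0.1902, 0.0521]
tool_rot: [0.712, 0.017, -0.702, 0.004]
ft_force: [-2.6, 0.0, 3.8]
grip_width: 0.0001
```

```bash
python3 -c "
from h import *
st()"
```

```text
t 17.4167 q [ 0.339  0.482 -0.138  0.932  0.014 -2.831] tcp [0.5264 0.1902 0.0521] toolx [ 0.013  0.019 -1.   ] F [-2.6  0.   3.8] w 0.0001
```

>>> {"method": "arm_command", "body": {"motion": [{"x":0,"y":0,"z":-0.003,"roll":0,"fingers":0},{"x":0,"y":0,"z":-0.003,"roll":0,"fingers":0}]}}

```text
clock: 17.58
eef_pos: [0.5316, 0.1903, 0.0522]
tool_rot: [0.711, 0.017, -0.703, 0.004]
ft_force: [-1.0, -0.9, 0.4]
grip_width: -0.0003
```

```bash
python3 -c "
from h import *
st()"
```

```text
t 17.5833 q [ 0.336  0.492 -0.121  0.942  0.014 -2.835] tcp [0.5316 0.1903 0.0522] toolx [ 0.011  0.019 -1.   ] F [-1.  -0.9  0.4] w -0.0003
```

>>> {"method": "arm_command", "body": {"motion": [{"x":0,"y":0,"z":-0.002,"roll":0,"fingers":0},{"x":0,"y":0,"z":-0.002,"roll":0,"fingers":0}]}}

```text
clock: 17.75
eef_pos: [0.5357, 0.1905, 0.0522]
tool_rot: [0.711, 0.017, -0.703, 0.004]
ft_force: [-1.5, -0.9, 1.4]
grip_width: -0.0
```

```bash
python3 -c "
from h import *
st();grab('wrist','w11')"
```

```text
t 17.75 q [ 0.334  0.499 -0.108  0.947  0.014 -2.837] tcp [0.5357 0.1905 0.0522] toolx [ 0.01   0.019 -1.   ] F [-1.5 -0.9  1.4] w -0.0
```

View pics/w11.png

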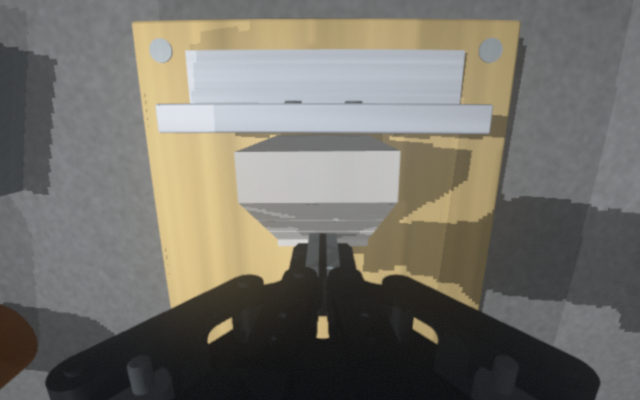

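The foot is upright (top cols 236–400) and nearing the rail (row 132). I check the remaining gap and lateral centring.

```bash
python3 - <<'E'
from h import *
w=load('w11')
M=np.array([(.030,.025,.103),(.030,-.025,.103),(.014,-.025,.103),(.014,.025,.103)])
px=np.array([(235,152),(400,150),(399,203),(238,203)])
r=ls(lambda q:(proj(w,f(q,M))-px).ravel(),[.55,.19,.02]); print(r.x,r.fun.round(1))
B=np.array([(0,.07,.065),(0,-.07,.065),(.012,-.07,.065),(.012,.07,.065)])
px=np.array([(159,132),(490,133),(492,105),(157,104)])
r2=ls(lambda q:(proj(w,f(q,B))-px).ravel(),[.59,.19,.02]); print(r2.x,r2.fun.round(1))
for s in (np.array([.5957,.192,.029]),r2.x):
    a=s[2];R=np.array([[np.cos(a),-np.sin(a)],[np.sin(a),np.cos(a)]])
    b=f(r.x,np.array([[.03,0,0.]]))[0,:2]; print('back rel seat',R.T@(b-s[:2]))
E
```

```text
[0.56255391 0.19163434 0.04022552] [-0.6  0.1  0.9  0.6 -0.9 -0.8  0.6  0. ]
[0.59579917 0.19188301 0.02695482] [-1.1  0.9  0.9  1.2  2.8 -0.7 -2.7 -0.4]
back rel seat [-0.00314465  0.00093236]
back rel seat [-0.00324253  0.00104554]
```

>>> {"method": "arm_command", "body": {"motion": [{"x":0,"y":0,"z":-0.002,"roll":0,"fingers":0},{"x":0,"y":0,"z":-0.001,"roll":0,"fingers":0}]}}

```text
clock: 17.97
eef_pos: [0.5389, 0.1907, 0.0522]
tool_rot: [0.711, 0.017, -0.703, 0.004]
ft_force: [-3.1, -0.2, 2.4]
grip_width: -0.0001
```

```bash
python3 -c "
from h import *
st()"
```

```text
t 17.9667 q [ 0.332  0.505 -0.099  0.952  0.015 -2.839] tcp [0.5389 0.1907 0.0522] toolx [ 0.01   0.019 -1.   ] F [-3.1 -0.2  2.4] w -0.0001
```

>>> {"method": "arm_command", "body": {"motion": [{"x":0,"y":0,"z":-0.0015,"roll":0,"fingers":0}]}}

```text
clock: 18.05
eef_pos: [0.5391, 0.1909, 0.0521]
tool_rot: [0.71, 0.017, -0.704, 0.004]
ft_force: [-7.4, 0.4, 6.4]
grip_width: -0.0002
```

```bash
python3 -c "
from h import *
st()"
```

```text
t 18.05 q [ 0.332  0.507 -0.095  0.956  0.016 -2.84 ] tcp [0.5391 0.1909 0.0521] toolx [ 0.007  0.02  -1.   ] F [-7.4  0.4  6.4] w -0.0002
```

>>> {"method": "arm_command", "body": {"motion": [{"x":0.0006,"y":0,"z":-0.0024,"roll":0,"fingers":0}]}}

```text
clock: 18.13
eef_pos: [0.5393, 0.1909, 0.052]
tool_rot: [0.708, 0.018, -0.706, 0.004]
ft_force: [-11.9, -1.5, 15.4]
grip_width: 0.0001
```

```bash
python3 -c "
from h import *
st()"
```

```text
t 18.1333 q [ 0.331  0.51  -0.09   0.962  0.018 -2.841] tcp [0.5393 0.1909 0.052 ] toolx [ 0.003  0.02  -1.   ] F [-11.9  -1.5  15.4] w 0.0001
```

>>> {"method": "arm_command", "body": {"motion": [{"x":-0.0001,"y":0,"z":-0.0023,"roll":0,"fingers":0}]}}

```text
clock: 18.22
eef_pos: [0.5391, 0.1909, 0.0523]
tool_rot: [-0.706, -0.018, 0.708, -0.004]
ft_force: [-6.6, 0.7, 4.6]
grip_width: 0.0002
```

```bash
python3 -c "
from h import *
st();grab('wrist','w12');st();grab('side','s12');st();grab('top','t12');st()
w=load('w12')
s=np.array([.5957,.192,.029])
P=f(s,np.array([(0,.025,.103),(0,-.025,.103),(-.016,-.025,.103),(-.016,.025,.103)])); print(proj(w,P).round(1))"
```

```text
t 18.2167 q [ 0.33   0.513 -0.084  0.969  0.019 -2.842] tcp [0.5391 0.1909 0.0523] toolx [-0.002  0.02  -1.   ] F [-6.6  0.7  4.6] w 0.0002
t 18.2667 q [ 0.33   0.513 -0.084  0.97   0.019 -2.842] tcp [0.5392 0.191  0.0522] toolx [-0.003  0.02  -1.   ] F [-7.  -0.2  8.4] w -0.0003
t 18.3167 q [ 0.33   0.513 -0.084  0.969  0.019 -2.842] tcp [0.5392 0.1909 0.0522] toolx [-0.002  0.02  -1.   ] F [-7.6 -1.7  6.6] w 0.0002
t 18.3667 q [ 0.33   0.513 -0.084  0.969  0.019 -2.842] tcp [0.5392 0.1909 0.0522] toolx [-0.002  0.02  -1.   ] F [-6.9  0.2  7.3] w 0.0002
[[238.2 154.4]
 [405.6 155.2]
 [401.8 206.5]
 [241.8 205.3]]
```

View pics/w12.png

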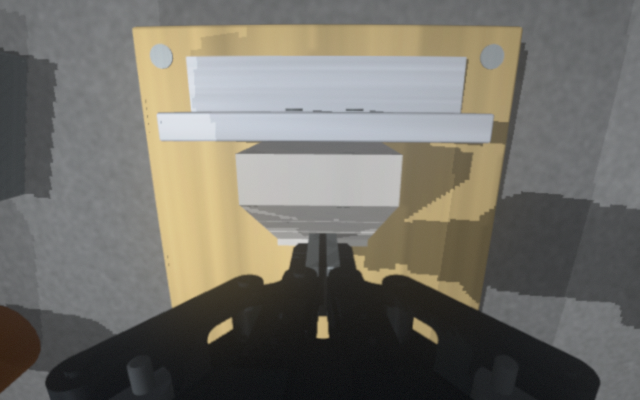

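View pics/s12.png

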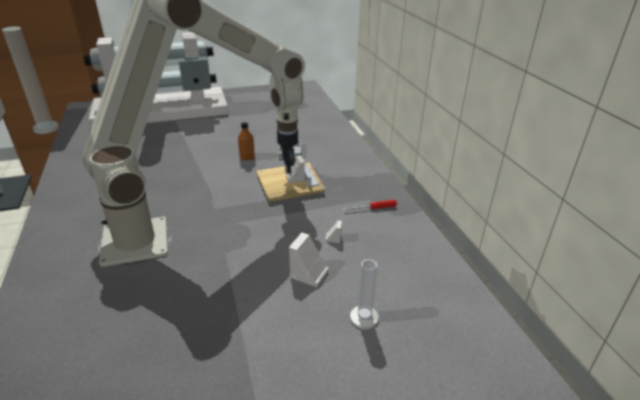

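>>> {"method": "arm_command", "body": {"motion": [{"x":0,"y":0,"z":-0.0037,"roll":0,"fingers":0}]}}

```text
clock: 18.45
eef_pos: [0.5393, 0.191, 0.0522]
tool_rot: [-0.704, -0.018, 0.71, -0.004]
ft_force: [-11.9, 0.0, 11.0]
grip_width: -0.0001
```

```bash
python3 -c "
from h import *
st();grab('wrist','w13');st();grab('wrist','w14');st()
a=cv2.imread('pics/w13.png');cv2.imwrite('pics/c13.png',cv2.resize(a[100:250,150:500],None,fx=2.2,fy=2.2,interpolation=cv2.INTER_CUBIC))"
```

```text
t 18.45 q [ 0.329  0.517 -0.077  0.979  0.021 -2.844] tcp [0.5393 0.191  0.0522] toolx [-0.009  0.02  -1.   ] F [-11.9   0.   11. ] w -0.0001
t 18.5 q [ 0.329  0.518 -0.076  0.98   0.022 -2.844] tcp [0.5392 0.1909 0.0522] toolx [-0.01  0.02 -1.  ] F [-11.4  -0.7  10.7] w 0.0002
t 18.55 q [ 0.329  0.518 -0.076  0.98   0.022 -2.844] tcp [0.5392 0.1909 0.0522] toolx [-0.009  0.02  -1.   ] F [-10.9  -0.1   9.4] w -0.0001
```

View pics/c13.png

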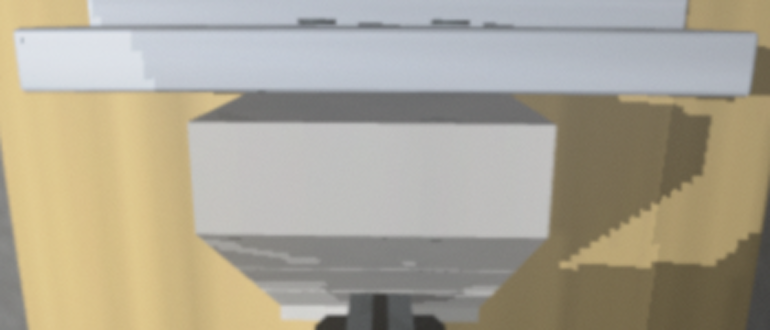

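```bash
python3 - <<'E'
from h import *
w=load('w13')
k=lambda L:(np.array(L)+.5)/2.2-.5+[150,100]
M=np.array([(0,.025,.103),(0,-.025,.103),(-.016,-.025,.103),(-.016,.025,.103)])
r=ls(lambda q:(proj(w,f(q,M))-k([(189,123),(556,124),(550,238),(196,235)])).ravel(),[.59,.19,.02])
B=np.array([(0,.07,.065),(0,-.07,.065),(.012,-.07,.065),(.012,.07,.065)])
r2=ls(lambda q:(proj(w,f(q,B))-k([(22,90),(750,95),(756,33),(15,30)])).ravel(),[.59,.19,.02])
print(r.x,r2.x,r.fun.round(1)); st()
t0=cv2.imread('pics/top0.png');t1=cv2.imread('pics/t12.png'); cv2.imwrite('pics/cc.png',np.vstack([t0[100:250,150:480],t1[100:250,150:480]]))
E
```

```text
[0.59582612 0.19286412 0.0307294 ] [0.59580939 0.19211849 0.02749731] [-0.5  0.   0.6  0.2 -0.4 -0.2  0.2  0. ]
t 18.55 q [ 0.329  0.518 -0.076  0.98   0.022 -2.844] tcp [0.5392 0.1909 0.0522] toolx [-0.009  0.02  -1.   ] F [-10.9  -0.1   9.4] w -0.0001
```

View pics/cc.png

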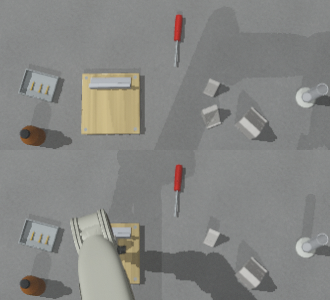

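The foot's back is within 0.1 mm of the rail face, 0.2° in yaw and 0.7 mm off the rail's middle. The push holds at about 15 N, and the bystanders (tray, bottle, screwdriver, cylinder) have not moved. I hand the job in.

```bash
python3 -c "
from h import *
job_done(); st()"
```

```text
the job is handed in; nothing more can be done
the job is handed in; nothing more can be done
```

The middle-sized foot is seated in the corner and the arm is still holding it there with a push of about 15 N. I handed the job in at 18.6 s.

**What I did:** I gripped the foot across its 50 mm sides and stood it on the board about 13.5 mm clear of the rail, then let go. With the fingers shut, I slid it back by pushing low on the slope, about 27 mm above its underside, until it met the rail.

**Last checks:**
- **Back on the rail:** the wrist picture puts the foot's back within about 0.1 mm of the rail face, though calibration is only good to about 2 mm. Yaw differs by about 0.2°, and the foot is about 0.7 mm off the rail's middle.
- **Base on the board:** I saw no tilt, but I judged this from the top corners of the foot and did not see the base directly.
- **Push:** 14.4 to 16.2 N over the last 0.1 s before hand-in, made up of about 11 N into the rail and 10 N down. It was drifting down slightly. No reading was possible after hand-in.
- **Bystanders:** the bottle, cylinder, screwdriver and tray look unmoved in the top view.

**What went wrong on the way:**
- My first move was refused because it left out some of the required keys.
- Joint 6 reached its limit while I was carrying the foot and tilted the tool by about 7°. I turned the wrist a full turn back, with the foot held in the air, and the tilt was nearly gone before I placed the foot.
- The push briefly read about 19.5 N before I reduced it.

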